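Take the drilling template off its studs and lay it on the next board

ROBOT

A 6-joint arm with a two-finger parallel gripper is mounted at the origin on a cart in front of the work surface, level with it; the furniture and walls round the work are solid. World frame = base frame: x ahead of the robot, y to its left, z up, the work surface at z = 0. Lengths are in m, angles in rad, forces in N, time in s.
With the tool pointing down it reaches from about 0.3 to 0.85 m from the base axis. Payload 4.2 kg.
Tool frame: the origin (TCP) lies at the very end of the fingers, on their centre line; the grasp point (between the pads) lies 19 mm behind it; z points along the fingers, y is the direction in which the jaws open and shut (so a half turn about z gives the same grasp; the last joint's range is limited). The gripper opens to 91 mm and grips with 3 to 60 N. Pads are 32 mm wide; open, the fingers measure 118 mm over their backs; the gripper's body (76 mm by 178 mm) begins 60 mm behind the grasp point.
Start: joints at [-1.183, 0.32, 1.565, -0, 1.257, -0.02], TCP at [0.228, -0.528, 0.214] pointing down, gripper open.
Joint ranges: [-3.11, 3.11], [-0.84, 2.01], [0.21, 2.61], [-1.34, 4.49], [0.05, 2.63], [-2.56, 2.56]. Speed limits (rad/s): [2.57, 2.57, 3.14, 3.14, 3.14, 3.14].

INTERFACE

Orientations are given as a rotation vector (axis times angle).
In Python, from bench import r gives the robot as it stands. The module is installed in compiled form; this text tells all that it offers.
- The arm moves only by the tool play_rows, never from a script. Its argument "series" is a list of rows, each a list of 3 entries, a list of its own where there are three numbers: the turn, a rotation vector about the world's x, y, z in degrees, then the shift along the world's x, y, z in mm, then the closure, from 0 (fully open) to 1 (shut). A call has 1 to 10 rows; each row shifts and turns the commanded pose from where the row before left it; what a row does not reach is not made up. A row lasts 1/8 s, in which the tool goes at most 62.5 mm and 10.7 degrees, less where a joint would pass 70% of its speed; a pose out of reach is approached as far as the arm can. A call with a gripper value outside its range is refused whole. The fingers move at their own pace and stop on an object; "newtons" is the grip in N (left out, the last holds). Time passes only in rows, so rows that do not move let the fingers close. It gives the time, the measured TCP pose, the force and the opening at its end, in the units of the state.
- r.state(): the state, without advancing time (a new reading comes with each control period).
- r.get_image(name): name is "scene" or "top"; returns a dict with "frame" (384x512x3 uint8, blue, green, red), "fx", "fy", "cx", "cy" (pixels), "distortion" ([k1, k2, p1, p2, k3] as OpenCV has them; the pictures are not rectified), "R" (3x3) and "t" (3): a world point X has camera coordinates R X + t. Camera axes: x right, y down, z forward; pixel columns grow to the right and rows downward; lengths in m; the calibration is good to about 2 mm. A picture is of the moment at which its call begins. There is no depth.
- r.hand_in(): hands the job in, once; it reports no verdict.
The state is a dict: "time_s": time; "joint_pos": joint angles; "dq": joint speeds; "joint_efforts": joint torques, N m; "ee_pos": TCP position; "orientation": TCP orientation; "force": force on the tool from outside, world axes, zero at the start; "ft_torque": the same for the moment, N m; "grip_width": finger opening in m.
Only numpy, scipy, OpenCV 4.12 (cv2) and the standard library are available. Lean on these libraries where they do the work, as an engineer would, in place of code of your own. Each camera call takes 0.05 s, during which the arm holds its last target.

TASK

The blank in the sloping drilling stand is done. Free the aluminium drilling template that hangs over it: slide it up the slope along its keyhole slots until the stud heads stand in the wide ends, lift it straight off, and set it down - not dropped - flat and grip uppermost in the middle of the top board of the pile beside the stand, its long edges along the board's long edges. Leave the other things on the bench where they are.

Things in the scene. Friction and masses are not known exactly. Their poses are not given: they have to be found in the camera images.
- template_grip (a point): Template: bare aluminium plate 200 x 100 x 8 mm, 0.3-0.6 kg, with a beech grip bar across the middle of its upper face: 100 mm long (y), 24 thick (x), 24 high. Point: the bar's centre, over the plate's middle, 20 mm above its underside, 12 above its upper face. Axes: z out of the grip side, y lengthwise, x up the slope as it hangs. Drill bushes, 3 mm proud, at x = +-22, y = +-48 mm.
- keyhole_l (a point): Centre of the wide end of the keyhole at the template's y = +82 mm, x = -16 mm, half-way through the plate (16 mm below template_grip along its z). The wide end is a round opening 23 mm across; from it a slot 8 mm wide runs in the template's +x (up the slope) and ends 34 mm from this point. Axes as template_grip.
- keyhole_r (a point): The same for the other keyhole, at the template's y = -82 mm.
- stand: Fixed plywood drilling stand, 205 x 240 mm. Origin: middle of its underside, z vertical. Its bed slopes 15 degrees up towards its +x; upper face 60 mm above the origin at the middle. On it a dark blank 120 x 117 x 18 mm stays in its nest, and the template rests on that, hung on two studs by its slots' narrow upper ends. Friction holds the template wherever it is left on the slope.
- stud_l (a point): Headed stud at the stand's +y side, square to the bed: neck 6 mm, head 14 mm across, underside 5.5 and top 11.5 mm above this point, which is on its axis level with the middle of the plate. The template must go about 30 mm up the slope to bring keyhole_l to it; no stop, 8 mm too far and the wide end's edge meets the neck. The head passes with this point within 4 mm of keyhole_l. Axes as stand.
- stud_r (a point): The other stud, at the stand's -y side; goes with keyhole_r. Otherwise as stud_l.
- board_top (a point): Middle of the flat upper face of the fixed pile of cut foam boards: 200 mm (its x) by 270 mm (its y, the long edges), 37 mm above the bench, on the other side of the bench's middle from the stand. z is up. When the template lies on it, template_grip is 20 mm above this point.
- carpenter_pencil: Flat carpenter's pencil, 178 mm, lying between stand and pile; leave it. Origin: centre of its underside.
- masking_tape: Roll of masking tape, 101 mm across, 25 mm high, at the back; leave it.
- tape_measure: Tape measure, 60 x 80 x 66 mm, at the back; leave it.
- sanding_block: Cork sanding block, 126 x 97 x 24 mm, at the back; leave it.

How it is judged:
On the way, in this order (a step that is already met when the one before it is completed fails the run):
1. the template has been slid up the slope so that both studs stand in the wide ends of its keyholes (within 6 mm) (distance between keyhole_l and stud_l below 0.006 m and distance between keyhole_r and stud_r below 0.006 m), for 0.1 s.
2. the template has been lifted free: both keyholes more than 50 mm from their studs (distance between keyhole_l and stud_l above 0.05 m and distance between keyhole_r and stud_r above 0.05 m), for 0.1 s.
At the end, for the whole second after the job is handed in: The template lies at rest and released on the top board of the pile, flat (within 0.05 rad), grip uppermost, its centre within 30 mm of the board's middle along each of the board's edges, its long edges within 0.15 rad of the board's long edges (either way round) (x of template_grip in the frame of board_top between -0.03 and 0.03 m and y of template_grip in the frame of board_top between -0.03 and 0.03 m and z of template_grip in the frame of board_top between 0.016 and 0.024 m and angle between template_grip's own z axis and vertical below 0.05 rad and angle between the x axis of template_grip and the x axis of board_top, either way round below 0.15 rad and linear speed of template below 0.02 m/s and angular speed of template below 0.1 rad/s); the robot touches nothing.
It fails at once if a bystander was moved by more than 30 mm (distance of any of carpenter_pencil, masking_tape, tape_measure, sanding_block from where it was at the start of the episode above 0.03 m).
It fails at once if the template was dropped on the pile: over it, more than 20 mm above its resting height and not held (horizontal distance between template_grip and board_top below 0.12 m and z of template_grip in the frame of board_top above 0.04 m and contact force between the fingers and template below 0.02 N).
It also fails if it takes over 61 s, if anything falls off the work surface, if the arm or the gripper's body presses on something with over 40 N, if the wrist force passes 120 N, or if a joint passes its speed limit or range.

## Working session

There is one attempt and no reset: what is moved stays moved. The work goes in short steps, Python scripts to look and compute and a tool call to move; the robot and the scene stay as the last step left them, time stands still between calls to the robot, and variables do not carry over. Pictures are saved under pics/ and viewed, and the job is handed in when it is done.

Besides the shell and the picture viewer there is one more tool, called after "Emit:" by a JSON object that holds its "fn" and its "kwargs", one argument or row to a line. play_rows: Moves the arm, as the interface text tells. Its arguments: {"type":"object","properties":{"series":{"type":"array"},"newtons":{"type":"number"}},"required":["series"]}

```bash
mkdir -p pics
python3 - <<'E'
from bench import r
import cv2,pickle
d={}
for n in("scene","top"):
    g=r.get_image(n);d[n]=g;cv2.imwrite(f"pics/{n}0.png",cv2.resize(g["frame"],(800,600),interpolation=cv2.INTER_CUBIC))
    print(n,g["fx"],g["fy"],g["cx"],g["cy"],g["distortion"],g["R"],g["t"])
pickle.dump(d,open("i0.pkl","wb"))
print(r.state())
E
```

```text
scene 423.6726232969999 423.6726232969999 257.67205100332626 194.29408684298505 [-0.05721533  0.          0.          0.          0.        ] [[-0.61984174 -0.78469956 -0.00654317]
 [-0.41500093  0.33486717 -0.84595402]
 [ 0.66601084 -0.52164219 -0.5332157 ]] [0.36109405 0.3306981  0.94892129]
top 485.5636713940615 485.5636713940615 243.19159423438848 184.78163665817638 [-0.00435259  0.          0.          0.          0.        ] [[ 0.07699444 -0.9970067  -0.00703575]
 [-0.97715558 -0.07405566 -0.19920526]
 [ 0.19808794  0.02221272 -0.97993253]] [-0.04248397  0.59141704  1.29002303]
{'time_s': 0.1, 'joint_pos': array([-1.18298670e+00,  3.20268809e-01,  1.56551479e+00,  1.07589248e-05,
        1.25739877e+00, -2.00046606e-02]), 'dq': array([ 2.84460628e-04, -1.86006217e-03, -3.73784531e-03, -4.94164596e-04,
       -5.54809112e-04,  3.86095926e-05]), 'joint_efforts': array([ 1.82205617e-04, -4.13332272e+01, -2.32509148e+01,  7.28800683e-02,
        4.21764760e-02, -7.70061229e-05]), 'ee_pos': array([ 0.22788584, -0.52744516,  0.21319729]), 'orientation': array([-3.07497654e+00, -6.35841315e-01,  4.40620028e-04]), 'force': array([-0.3834025 ,  0.42278271,  0.32874531]), 'ft_torque': array([-0.01206004,  0.00791403, -0.01888013]), 'grip_width': 0.09124677286759014}
```

View pics/scene0.png

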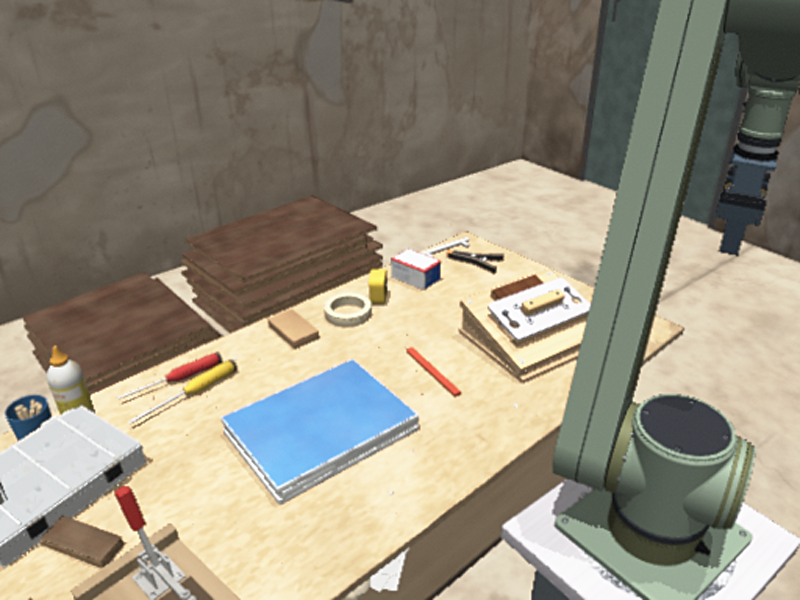

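View pics/top0.png

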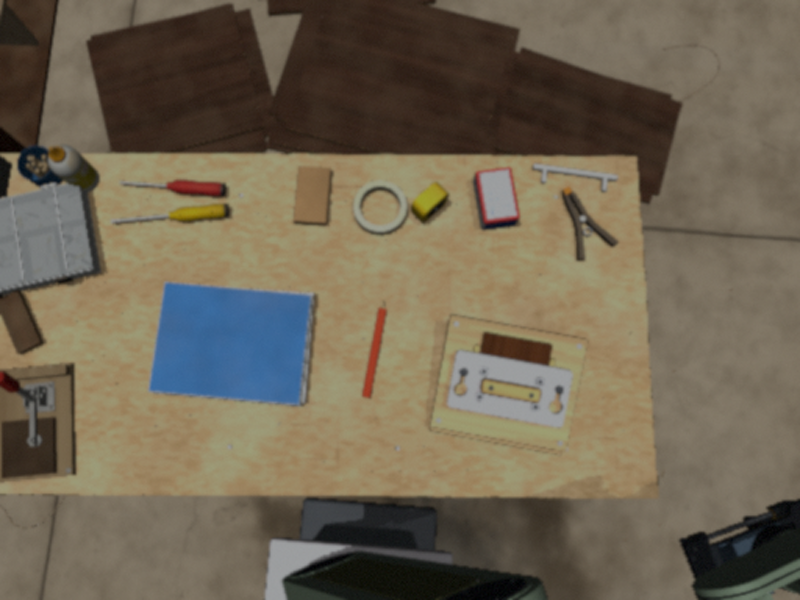

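The pile (blue) is at about (232,344) in the 800-px top view. The stand is at (510,382), with the template grip at (511,390) and the slope rising away from the robot. The pencil is at (374,352). I'll zoom in next.

Run:
```python
import cv2,pickle
d=pickle.load(open("i0.pkl","rb"))
a=d["top"]["frame"][195:295,265:385];cv2.imwrite("pics/z1.png",cv2.resize(a,None,fx=6,fy=6,interpolation=cv2.INTER_CUBIC))
a=d["scene"]["frame"][165:245,285:395];cv2.imwrite("pics/z2.png",cv2.resize(a,None,fx=7,fy=7,interpolation=cv2.INTER_CUBIC))
a=d["top"]["frame"][170:270,85:215];cv2.imwrite("pics/z3.png",cv2.resize(a,None,fx=6,fy=6,interpolation=cv2.INTER_CUBIC))
```

```text
(no output)
```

View pics/z1.png

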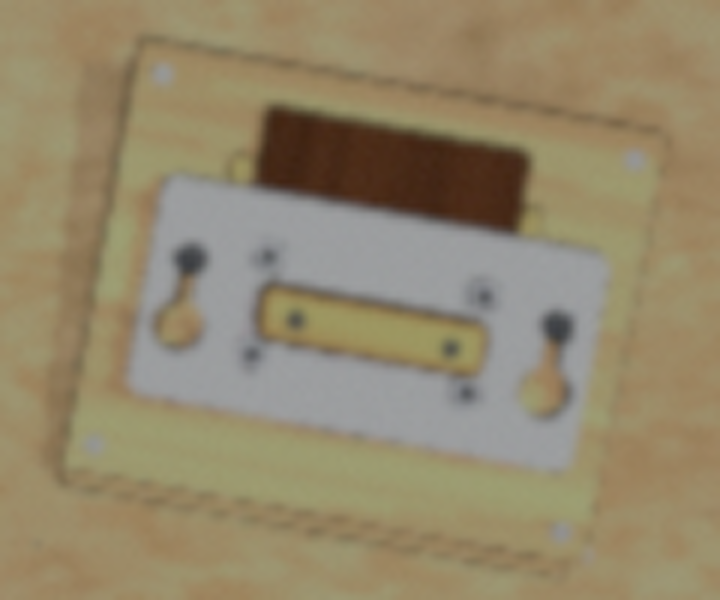

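View pics/z2.png

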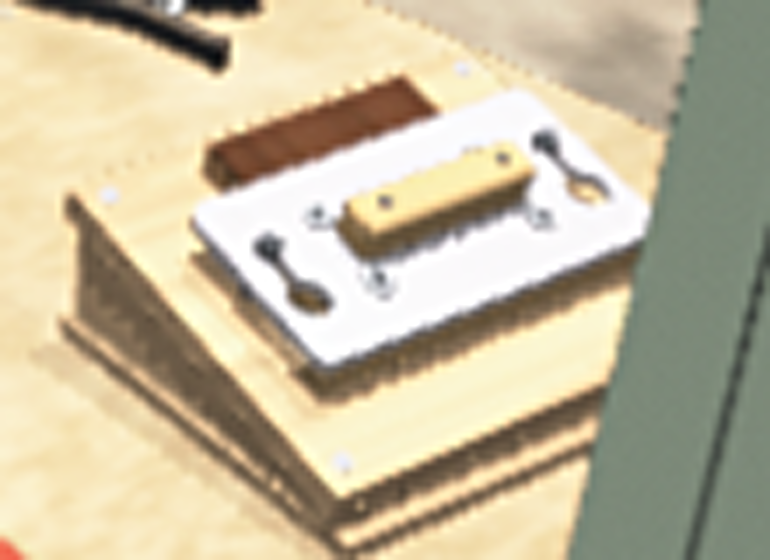

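View pics/z3.png

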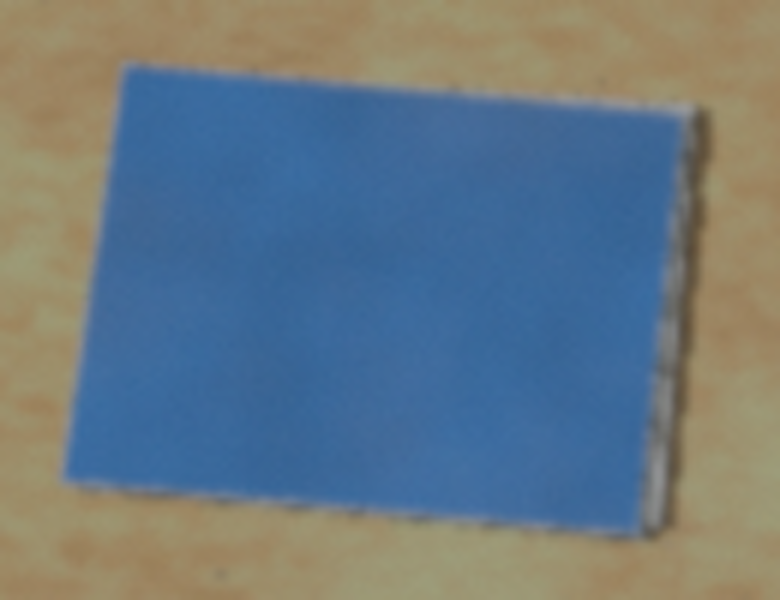

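```bash
cat > h.py <<'E'
import numpy as np,cv2,pickle
from scipy.optimize import least_squares
from scipy.spatial.transform import Rotation as Ro
def proj(g,P):
    K=np.array([[g["fx"],0,g["cx"]],[0,g["fy"],g["cy"]],[0,0,1]])
    return cv2.projectPoints(np.asarray(P,float).reshape(-1,1,3),cv2.Rodrigues(np.asarray(g["R"]))[0],np.asarray(g["t"],float),K,np.asarray(g["distortion"],float))[0].reshape(-1,2)
def px(L,s,ox,oy): return (np.array(L,float)+.5)/s-.5+[ox,oy]
E
cat > fit.py <<'E'
from h import *
d=pickle.load(open("i0.pkl","rb"))
T={ 'c':[(50,100,-12),(50,-100,-12),(-50,-100,-12),(-50,100,-12)],'b':[(22,48,-9),(22,-48,-9),(-22,48,-9),(-22,-48,-9)],'k':[(-16,82,-12),(-16,-82,-12)],'g':[(12,50,12),(12,-50,12),(-12,-50,12),(-12,50,12)]}
M1=np.array(T['c']+T['b']+T['k']+T['g'])/1e3
U1=px([(167,175),(610,250),(572,470),(127,392),(268,256),(483,297),(252,355),(467,393),(179,324),(544,391),(263,285),(488,322),(480,375),(258,338)],6,265,195)
M2=np.array([(50,100,-12),(-50,100,-12),(50,-100,-12),(22,48,-9),(-22,48,-9),(-22,-48,-9),(-16,82,-12),(-16,-82,-12)])/1e3
U2=px([(195,222),(325,367),(523,92),(318,213),(380,283),(540,215),(308,295),(588,188)],7,285,165)
S1=px([(190,258),(557,327)],6,265,195);S2=px([(268,248),(545,140)],7,285,165)
def rot(yaw,tilt): return Ro.from_euler('z',yaw)*Ro.from_euler('y',-tilt)
def f(p):
    R=rot(p[3],np.radians(15)); st=np.array([[p[4],82,-4.5],[p[5],-82,-4.5]]); st[:,0]*=1
    st=st/1e3
    w=lambda M:R.apply(M)+p[:3]
    return np.r_[(proj(d["top"],w(M1))-U1).ravel(),(proj(d["scene"],w(M2))-U2).ravel(),(proj(d["top"],w(st))-S1).ravel(),(proj(d["scene"],w(st))-S2).ravel()]
s=least_squares(f,[.5,-.2,.1,-.2,14,14],loss='soft_l1')
print(s.x,np.degrees(s.x[3]));print(f(s.x).reshape(-1,2).round(2).tolist())
R=rot(s.x[3],np.radians(15));print(R.as_matrix());print("rotvec",R.as_rotvec())
# board
Q=np.array([(100,135,0),(100,-135,0),(-100,-135,0),(-100,135,0)])/1e3
V=px([(125,67),(687,108),(640,532),(67,480)],6,85,170)
V2=(np.array([(223,420),(360,362),(417,418),(281,488)])+.5)*.64-.5
Q2=np.array([(-0,0,0)])
def g(p): 
    w=Ro.from_euler('z',p[2]).apply(Q)+[p[0],p[1],.037]
    return (proj(d["top"],w)-V).ravel()
b=least_squares(g,[.5,.2,-.1]);print("board",b.x,g(b.x).round(2))
w=Ro.from_euler('z',b.x[2]).apply(Q)+[b.x[0],b.x[1],.037];print((proj(d["scene"],w)+.5)/.64)
E
python3 fit.py
```

```text
[ 0.43005423 -0.23004041  0.09188677 -0.09668882 14.89868875 13.33528844] -5.539861186079483
[[-0.51, -0.21], [0.39, 0.23], [-0.12, 0.3], [-0.26, 0.2], [0.26, 0.12], [0.33, -0.47], [0.05, -0.23], [0.02, -0.29], [-0.09, 0.31], [0.13, -0.16], [0.35, 0.22], [0.84, 0.68], [0.53, 0.82], [-0.41, 0.34], [-1.71, -1.09], [-0.12, 0.34], [-0.99, -0.43], [-0.47, 0.45], [-0.38, -0.08], [-0.23, 0.28], [-0.13, 1.02], [-0.88, 0.42], [0.23, 0.47], [0.48, 0.27], [-0.06, -0.75], [-0.07, -0.28]]
[[ 0.96141425  0.09653824 -0.25761017]
 [-0.09324877  0.99532928  0.02498593]
 [ 0.25881905  0.          0.96592583]]
rotvec [-0.01265651 -0.26159493 -0.09613577]
board [ 0.48162514  0.26133671 -0.00689905] [-0.43 -1.08  0.46 -0.21  0.88  0.39 -0.92  0.77]
[[219.36814865 416.97554637]
 [351.71566713 357.52739689]
 [418.31214475 413.26008677]
 [276.95770154 488.53920272]]
```

```bash
cat > mv.py <<'E'
from h import *
from bench import r
R=Ro.from_euler('z',-0.0967)*Ro.from_euler('y',-np.radians(15))
G=np.array([.4301,-.2300,.0919])
m=R.as_matrix()
s=r.state();C=Ro.from_rotvec(s["orientation"]);print(C.as_matrix().round(3))
for sg in(1,-1):
    z=-m[:,2];y=sg*m[:,0];x=np.cross(y,z);T=Ro.from_matrix(np.c_[x,y,z])
    D=T*C.inv();print("turn deg",np.degrees(D.as_rotvec()).round(2),D.magnitude()*57.3)
for off in (-9,90):
    t=G+m[:,2]*off/1e3;print("tcp target",off,t.round(4),"delta mm",((t-s["ee_pos"])*1e3).round(1))
print("up normal",m[:,2],"slope",m[:,0],s["force"],s["grip_width"],s["time_s"])
E
python3 mv.py
```

```text
[[ 0.918  0.397 -0.001]
 [ 0.397 -0.918  0.001]
 [ 0.    -0.002 -1.   ]]
turn deg [ -9.32 -12.79  60.73] 62.75901779904263
turn deg [  14.5   -10.57 -118.12] 119.48555539722807
tcp target -9 [ 0.4324 -0.2302  0.0832] delta mm [ 204.5  297.2 -130. ]
tcp target 90 [ 0.4069 -0.2278  0.1788] delta mm [179.  299.7 -34.4]
up normal [-0.25760989  0.02498881  0.96592583] slope [ 0.96141321 -0.09325953  0.25881905] [-0.3834025   0.42278271  0.32874531] 0.09124677286759014 0.1
```

Emit:
{"fn": "play_rows", "kwargs": {
  "series": [
    [[-0.93, -1.28, 6.07], [17.9, 30, -3.4], 0],
    [[-0.93, -1.28, 6.07], [17.9, 30, -3.4], 0],
    [[-0.93, -1.28, 6.07], [17.9, 30, -3.4], 0],
    [[-0.93, -1.28, 6.07], [17.9, 30, -3.4], 0],
    [[-0.93, -1.28, 6.07], [17.9, 30, -3.4], 0],
    [[-0.93, -1.28, 6.07], [17.9, 30, -3.4], 0],
    [[-0.93, -1.28, 6.07], [17.9, 30, -3.4], 0],
    [[-0.93, -1.28, 6.07], [17.9, 30, -3.4], 0],
    [[-0.93, -1.28, 6.07], [17.9, 30, -3.4], 0],
    [[-0.93, -1.28, 6.07], [17.9, 30, -3.4], 0]
  ],
  "newtons": 25
}}

```text
time_s: 1.35
ee_pos: [0.4072, -0.2267, 0.1796]
orientation: [2.171, 1.976, 0.262]
force: [0.8, 0.8, -0.1]
grip_width: 0.0913
```

Emit:
{"fn": "play_rows", "kwargs": {
  "series": [
    [[0, 0, 0], [0, 0, 0], 0],
    [[0, 0, 0], [0, 0, 0], 0]
  ]
}}

```text
time_s: 1.6
ee_pos: [0.4069, -0.2283, 0.18]
orientation: [2.175, 1.972, 0.261]
force: [-0.0, -0.8, 0.7]
grip_width: 0.091
```

```bash
python3 mv.py
python3 - <<'E'
from bench import r
import cv2
a=r.get_image("scene")["frame"][130:290,265:425];b=r.get_image("top")["frame"][170:330,265:425]
cv2.imwrite("pics/a1.png",cv2.resize(cv2.hconcat([a,b]),None,fx=2.5,fy=2.5))
E
```

```text
[[ 0.098  0.961  0.259]
 [ 0.995 -0.094 -0.025]
 [ 0.     0.26  -0.966]]
turn deg [0.   0.08 0.06] 0.09928785833460059
turn deg [  46.47   -4.53 -173.78] 179.95230211708997
tcp target -9 [ 0.4324 -0.2302  0.0832] delta mm [ 25.5  -1.9 -96.8]
tcp target 90 [ 0.4069 -0.2278  0.1788] delta mm [-0.   0.5 -1.2]
up normal [-0.25760989  0.02498881  0.96592583] slope [ 0.96141321 -0.09325953  0.25881905] [-0.0154137  -0.80085084  0.6908933 ] 0.09100957724165697 1.6
```

View pics/a1.png

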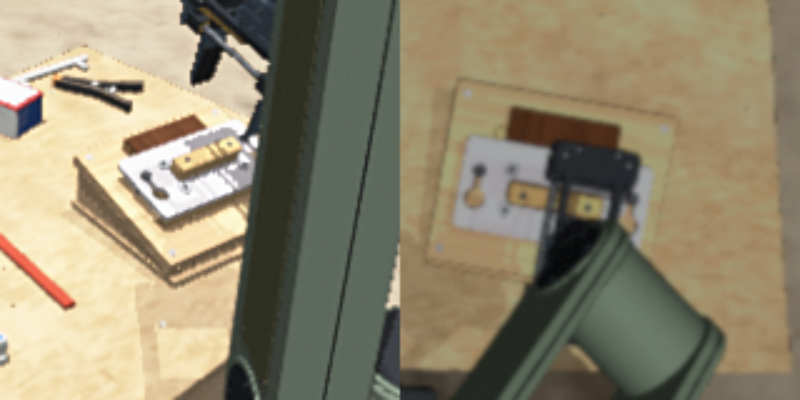

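The gripper is lined up over the bar, with the fingers straddling it at about (600,190) in the right half. Next I descend along the plate normal.

Emit:
{"fn": "play_rows", "kwargs": {
  "series": [
    [[0, 0, 0], [5, -0.4, -19], 0],
    [[0, 0, 0], [5, -0.4, -19], 0],
    [[0, 0, 0], [5, -0.4, -19], 0],
    [[0, 0, 0], [4, -0.3, -15], 0],
    [[0, 0, 0], [3, -0.2, -11], 0],
    [[0, 0, 0], [2, -0.2, -8], 0],
    [[0, 0, 0], [1, 0, -3], 0],
    [[0, 0, 0], [0, 0, 0], 0],
    [[0, 0, 0], [0, 0, 0], 0]
  ]
}}

```text
time_s: 2.82
ee_pos: [0.4323, -0.2299, 0.0864]
orientation: [2.173, 1.972, 0.262]
force: [0.4, -0.4, 0.8]
grip_width: 0.0913
```

```bash
python3 mv.py|tail -6
python3 - <<'E'
from bench import r
import cv2
a=r.get_image("scene")["frame"][150:250,285:385];b=r.get_image("top")["frame"][190:290,275:375]
cv2.imwrite("pics/a2.png",cv2.resize(cv2.hconcat([a,b]),None,fx=4,fy=4))
E
```

```text
[ 0.     0.261 -0.965]]
turn deg [0.01 0.13 0.02] 0.13741165903690983
turn deg [  46.57   -4.52 -173.79] 179.99012854478752
tcp target -9 [ 0.4324 -0.2302  0.0832] delta mm [ 0.2 -0.3 -3.2]
tcp target 90 [ 0.4069 -0.2278  0.1788] delta mm [-25.3   2.2  92.4]
up normal [-0.25760989  0.02498881  0.96592583] slope [ 0.96141321 -0.09325953  0.25881905] [ 0.37230656 -0.40549476  0.82919414] 0.09129122034714765 2.825
```

View pics/a2.png

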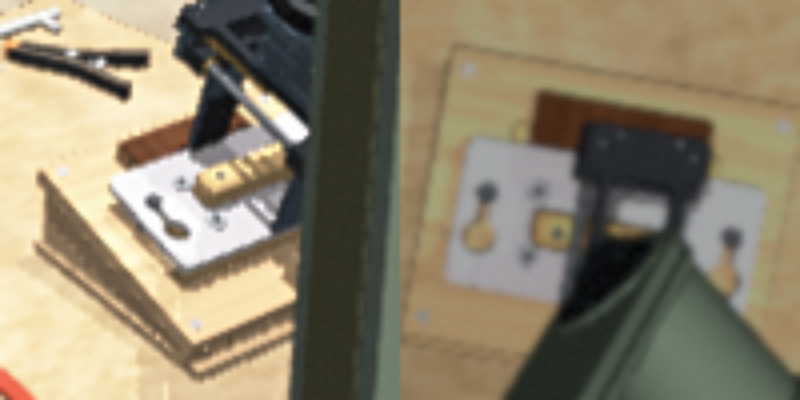

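Emit:
{"fn": "play_rows", "kwargs": {
  "series": [
    [[0, 0, 0], [0.5, 0, -2], 0],
    [[0, 0, 0], [0, 0, 0], 0.6],
    [[0, 0, 0], [0, 0, 0], 0.8],
    [[0, 0, 0], [0, 0, 0], 1],
    [[0, 0, 0], [0, 0, 0], 1],
    [[0, 0, 0], [0, 0, 0], 1],
    [[0, 0, 0], [0, 0, 0], 1]
  ],
  "newtons": 30
}}

```text
time_s: 3.8
ee_pos: [0.4325, -0.2298, 0.084]
orientation: [2.174, 1.972, 0.262]
force: [-0.3, -0.2, 0.1]
grip_width: 0.0342
```

```bash
python3 mv.py|tail -6
python3 - <<'E'
from bench import r
import cv2,pickle
d={n:r.get_image(n) for n in("scene","top")};pickle.dump(d,open("i1.pkl","wb"))
a=d["scene"]["frame"][165:235,285:365];b=d["top"]["frame"][200:280,275:375]
cv2.imwrite("pics/a3.png",cv2.resize(a,None,fx=8,fy=8,interpolation=cv2.INTER_CUBIC))
cv2.imwrite("pics/a4.png",cv2.resize(b,None,fx=7,fy=7,interpolation=cv2.INTER_CUBIC))
E
```

```text
[ 0.     0.26  -0.966]]
turn deg [-0.02  0.09  0.03] 0.09883443893255747
turn deg [  46.5    -4.48 -173.8 ] 179.98192846008644
tcp target -9 [ 0.4324 -0.2302  0.0832] delta mm [-0.1 -0.5 -0.8]
tcp target 90 [ 0.4069 -0.2278  0.1788] delta mm [-25.6   2.   94.9]
up normal [-0.25760989  0.02498881  0.96592583] slope [ 0.96141321 -0.09325953  0.25881905] [-0.33146287 -0.20037196  0.14352361] 0.03424768491872761 3.8
```

View pics/a3.png

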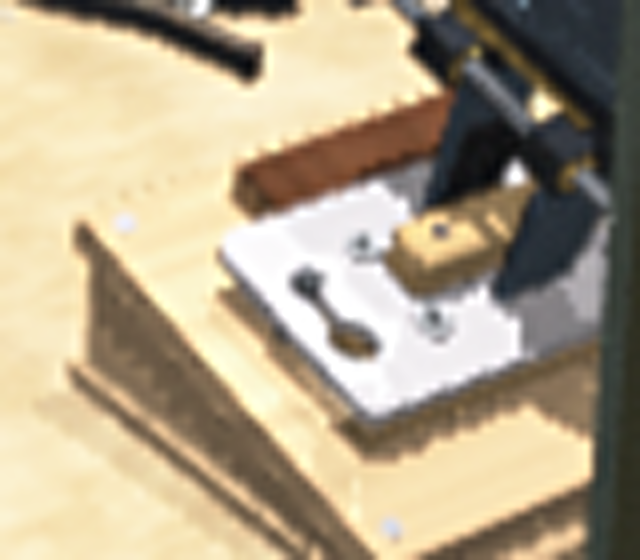

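View pics/a4.png

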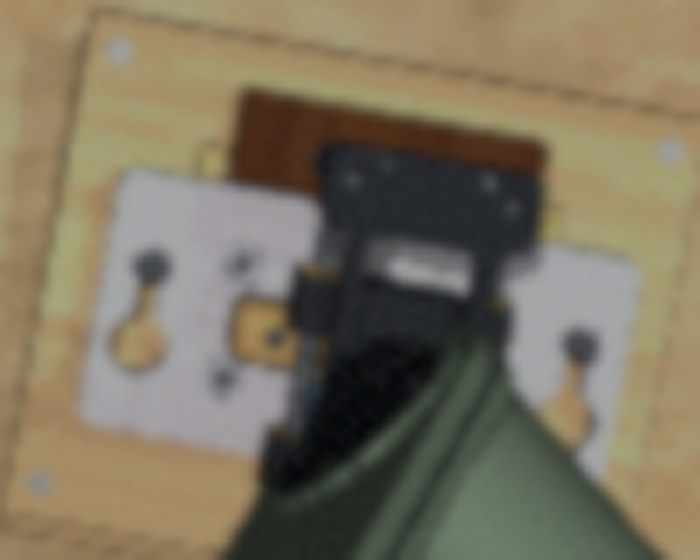

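Fingers still closing (34 mm); they need a few more rows.

Emit:
{"fn": "play_rows", "kwargs": {
  "series": [
    [[0, 0, 0], [0, 0, 0], 1],
    [[0, 0, 0], [0, 0, 0], 1],
    [[0, 0, 0], [0, 0, 0], 1],
    [[0, 0, 0], [0, 0, 0], 1]
  ]
}}

```text
time_s: 4.4
ee_pos: [0.4338, -0.2303, 0.0846]
orientation: [2.174, 1.969, 0.264]
force: [4.7, -0.1, -0.6]
grip_width: 0.0238
```

Emit:
{"fn": "play_rows", "kwargs": {
  "series": [
    [[0, 0, 0], [2.9, -0.3, 0.8], 1],
    [[0, 0, 0], [2.9, -0.3, 0.8], 1],
    [[0, 0, 0], [2.9, -0.3, 0.8], 1],
    [[0, 0, 0], [2.9, -0.2, 0.8], 1],
    [[0, 0, 0], [2.9, -0.3, 0.8], 1],
    [[0, 0, 0], [2.9, -0.3, 0.8], 1],
    [[0, 0, 0], [2.9, -0.3, 0.8], 1],
    [[0, 0, 0], [2.9, -0.3, 0.7], 1],
    [[0, 0, 0], [0, 0, 0], 1],
    [[0, 0, 0], [0, 0, 0], 1]
  ]
}}

```text
time_s: 5.65
ee_pos: [0.4535, -0.231, 0.0896]
orientation: [2.176, 1.978, 0.259]
force: [-5.1, 2.0, 3.9]
grip_width: 0.0236
```

Run:
```python
from bench import r
import cv2,pickle
d={n:r.get_image(n) for n in("scene","top")};pickle.dump(d,open("i2.pkl","wb"))
a=d["scene"]["frame"][165:235,285:365];b=d["top"]["frame"][200:280,275:375]
cv2.imwrite("pics/b3.png",cv2.resize(a,None,fx=8,fy=8,interpolation=cv2.INTER_CUBIC))
cv2.imwrite("pics/b4.png",cv2.resize(b,None,fx=7,fy=7,interpolation=cv2.INTER_CUBIC))
```

```text
(no output)
```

View pics/b3.png

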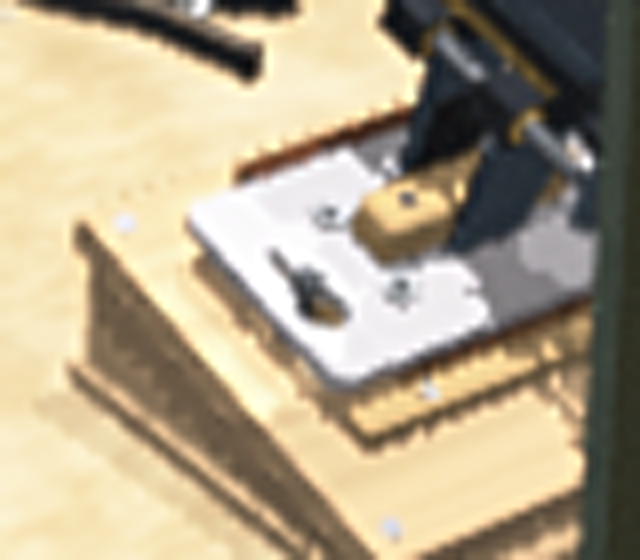

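View pics/b4.png

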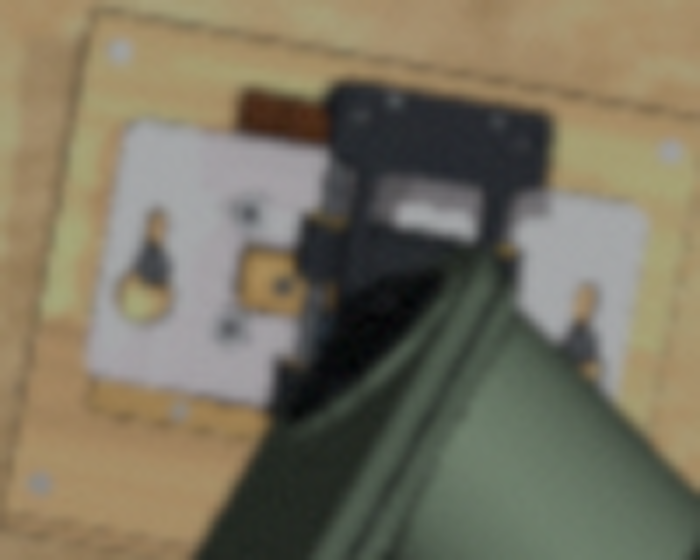

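Emit:
{"fn": "play_rows", "kwargs": {
  "series": [
    [[0, 0, 0], [2.5, -0.3, 0.7], 1],
    [[0, 0, 0], [2.5, -0.3, 0.7], 1],
    [[0, 0, 0], [2.5, -0.3, 0.7], 1],
    [[0, 0, 0], [1.3, -0.3, 0.3], 1],
    [[0, 0, 0], [0, 0, 0], 1],
    [[0, 0, 0], [0, 0, 0], 1]
  ]
}}

```text
time_s: 6.5
ee_pos: [0.4619, -0.232, 0.0919]
orientation: [2.176, 1.978, 0.259]
force: [-5.5, 2.3, 5.2]
grip_width: 0.0239
```

Run:
```python
from bench import r
import cv2,pickle
d={n:r.get_image(n) for n in("scene","top")};pickle.dump(d,open("i3.pkl","wb"))
a=d["scene"]["frame"][165:235,285:365];b=d["top"]["frame"][200:280,275:375]
cv2.imwrite("pics/c3.png",cv2.resize(a,None,fx=8,fy=8,interpolation=cv2.INTER_CUBIC))
cv2.imwrite("pics/c4.png",cv2.resize(b,None,fx=7,fy=7,interpolation=cv2.INTER_CUBIC))
```

```text
(no output)
```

View pics/c3.png

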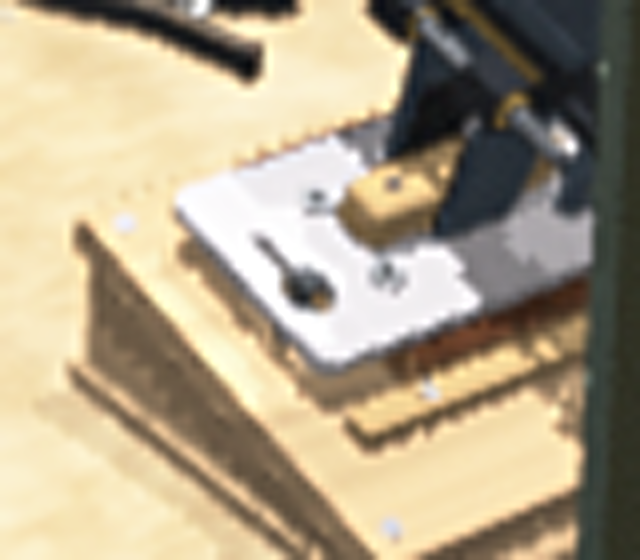

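View pics/c4.png

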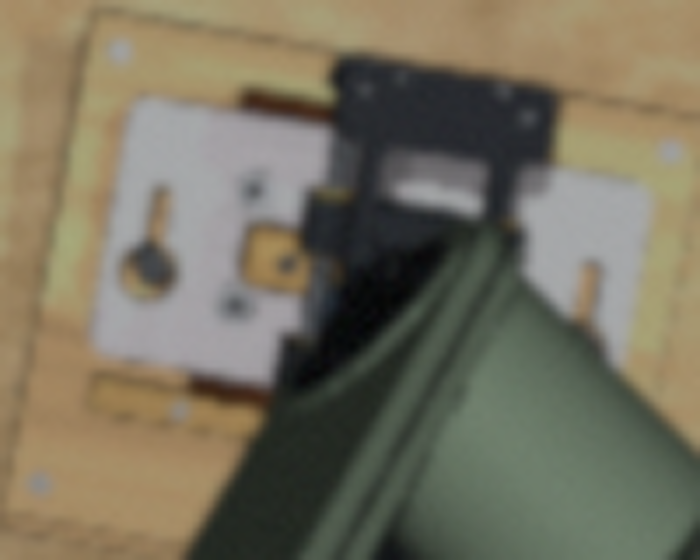

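```bash
cat > fit3.py <<'E'
from h import *
d=pickle.load(open("i3.pkl","rb"))
p0=[0.43005423,-0.23004041,0.09188677,-0.09668882]
R0=Ro.from_euler('z',p0[3])*Ro.from_euler('y',-np.radians(15))
stud=R0.apply(np.array([[14.9,82,-16],[13.3,-82,-16]])/1e3)+p0[:3]
stud_m=R0.apply(np.array([[14.1,82,-16],[14.1,-82,-16]])/1e3)+p0[:3]
M1=np.array([(50,100,-12),(-50,100,-12),(50,-100,-12),(22,48,-9),(-22,48,-9),(-16,82,-12)])/1e3
U1=px([(130,97),(93,355),(652,183),(254,188),(237,305),(150,271)],7,275,200)
M2=np.array([(50,100,-12),(-50,100,-12),(22,48,-9),(-22,48,-9),(-16,82,-12)])/1e3
U2=px([(178,203),(330,370),(318,200),(388,275),(310,290)],8,285,165)
def f(p):
    R=Ro.from_euler('z',p[3])*Ro.from_euler('y',-np.radians(15));w=lambda M:R.apply(M)+p[:3]
    return np.r_[(proj(d["top"],w(M1))-U1).ravel(),(proj(d["scene"],w(M2))-U2).ravel()]
s=least_squares(f,p0,loss='soft_l1');p=s.x
print(p,np.degrees(p[3]-p0[3]),f(p).reshape(-1,2).round(2).tolist())
R=Ro.from_euler('z',p[3])*Ro.from_euler('y',-np.radians(15))
k=R.apply(np.array([[-16,82,-16],[-16,-82,-16]])/1e3)+p[:3]
for st in(stud,stud_m): print(((st-k)@R.as_matrix()*1e3).round(1))
print("moved",R0.inv().apply(p[:3]-np.array(p0[:3]))*1e3)
nm=R.apply([0,0,.0115])
print("pred head top L",(proj(d["top"],stud+nm)-[275,200]+.5)*7)
E
python3 fit3.py
```

```text
[ 0.45735775 -0.23265647  0.09968214 -0.08193224] 0.8454897658142373 [[0.24, 0.13], [-0.39, 0.06], [0.68, -0.35], [0.36, 0.7], [0.14, 0.23], [0.17, 0.66], [-1.41, -0.54], [-0.32, 0.09], [-0.33, -0.02], [-0.17, -0.21], [-0.3, 0.73]]
[[ 3.6  0.1 -0.7]
 [-0.4  0.1 -0.1]]
[[ 2.8  0.1 -0.7]
 [ 0.4  0.1 -0.1]]
moved [28.51153011  0.03198989  0.43071541]
pred head top L [[154.00329787 269.91762423]
 [583.8470016  349.09571038]]
```

```bash
cat >> fit3.py <<'E'
for dx in(0,2,4):
  for n,sc,o in(("top",7,[275,200]),("scene",8,[285,165])):
    P=p[:3]+R.apply(np.array([[-16,82,-12],[-16+dx,82,-4.5]])/1e3);q=(proj(d[n],P)-o+.5)*sc
    print(dx,n,q.round(1).tolist(),(q[1]-q[0]).round(1))
a=Ro.from_rotvec([2.174,1.972,.262]);b=Ro.from_rotvec([2.176,1.978,.259]);print(np.degrees((b*a.inv()).as_rotvec()))
E
python3 fit3.py|tail -7
```

```text
0 top [[151.7, 276.1], [152.9, 279.5]] [1.2 3.4]
0 scene [[308.1, 296.4], [312.9, 282.6]] [  4.9 -13.7]
2 top [[151.7, 276.1], [153.7, 274.3]] [ 2.  -1.8]
2 scene [[308.1, 296.4], [309.6, 279.2]] [  1.6 -17.2]
4 top [[151.7, 276.1], [154.5, 269.1]] [ 2.9 -7. ]
4 scene [[308.1, 296.4], [306.4, 275.7]] [ -1.7 -20.6]
[0.11626401 0.30180026 0.13238031]
```

Emit:
{"fn": "play_rows", "kwargs": {
  "series": [
    [[0, 0, -0.4], [0.9, -0.1, 0.2], 1],
    [[0, 0, 0], [0.9, -0.1, 0.2], 1],
    [[0, 0, 0], [0, 0, 0], 1],
    [[0, 0, 0], [0, 0, 0], 1]
  ]
}}

```text
time_s: 7.1
ee_pos: [0.4634, -0.2321, 0.0923]
orientation: [2.183, 1.971, 0.257]
force: [-9.4, 0.4, 5.9]
grip_width: 0.0238
```

Run:
```python
from bench import r
import cv2,pickle
d={n:r.get_image(n) for n in("scene","top")};pickle.dump(d,open("i4.pkl","wb"))
a=d["scene"]["frame"][165:235,285:365];b=d["top"]["frame"][200:280,275:375]
cv2.imwrite("pics/d3.png",cv2.resize(a,None,fx=8,fy=8,interpolation=cv2.INTER_CUBIC))
cv2.imwrite("pics/d4.png",cv2.resize(b,None,fx=7,fy=7,interpolation=cv2.INTER_CUBIC))
```

```text
(no output)
```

View pics/d3.png

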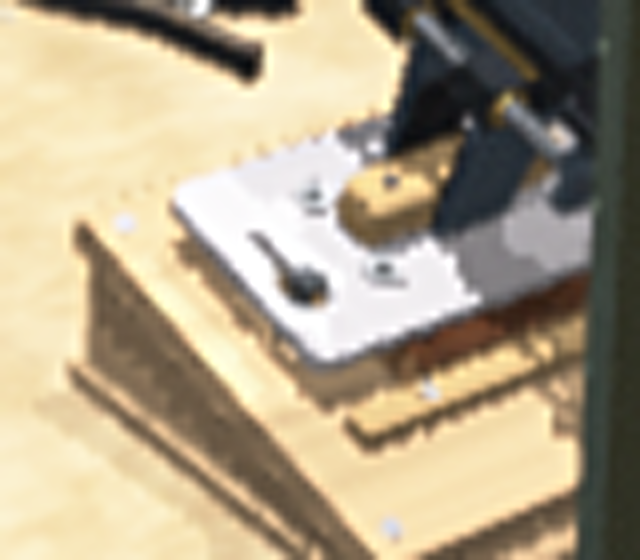

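View pics/d4.png

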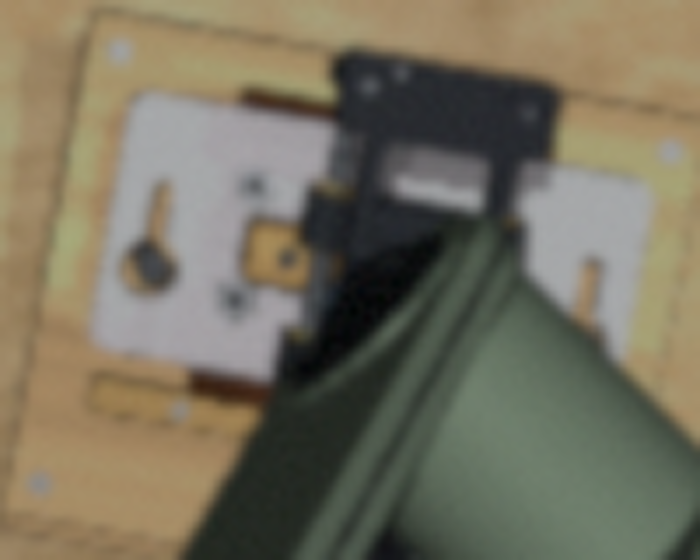

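Run:
```python
import cv2,pickle
L=[]
for i in(0,3,4):
    d=pickle.load(open(f"i{i}.pkl","rb"))
    a=d["top"]["frame"][222:250,286:307];L.append(cv2.resize(a,None,fx=12,fy=12,interpolation=cv2.INTER_NEAREST))
o=cv2.hconcat(L)
o=cv2.convertScaleAbs(o,alpha=1.5)
cv2.imwrite("pics/e.png",o)
```

```text
(no output)
```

View pics/e.png

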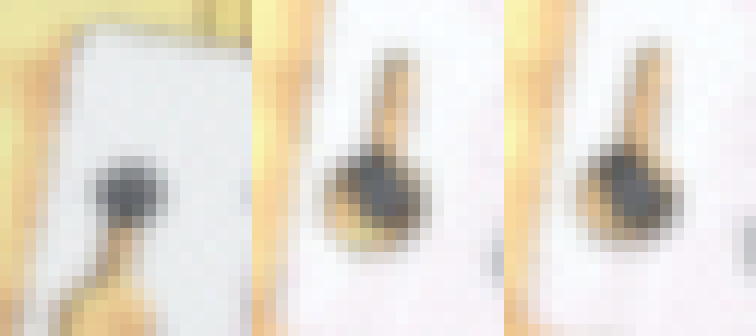

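Run:
```python
from h import *
d=pickle.load(open("i4.pkl","rb"))
p0=np.array([0.43005423,-0.23004041,0.09188677])
for yaw in(-.1067,-.0967,-.0867):
    R=Ro.from_euler('z',yaw)*Ro.from_euler('y',-np.radians(15))
    c=p0+R.apply([.0305,0,0])
    q=(proj(d["top"],c+R.apply(np.array([[18,82,-12],[18,-82,-12],[50,100,-12],[50,-100,-12]])/1e3))-[275,200]+.5)*7
    print(yaw,q.round(1).tolist())
L=[]
for i in(0,4):
    d=pickle.load(open(f"i{i}.pkl","rb"))
    a=d["top"]["frame"][222:268,345:372];L.append(cv2.resize(a,None,fx=12,fy=12,interpolation=cv2.INTER_NEAREST))
cv2.imwrite("pics/e2.png",cv2.convertScaleAbs(cv2.hconcat(L),alpha=1.5))
```

```text
-0.1067 [[169.6, 178.4], [597.9, 256.9], [138.2, 87.5], [661.4, 182.9]]
-0.0967 [[168.0, 180.3], [596.9, 254.6], [135.6, 89.7], [659.7, 179.9]]
-0.0867 [[166.4, 182.2], [595.9, 252.2], [133.1, 91.9], [657.8, 177.0]]
```

View pics/e2.png

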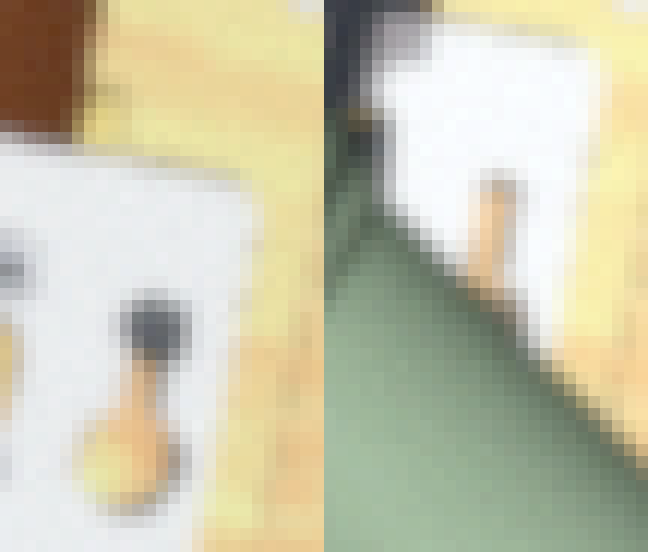

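Both heads are at matching offsets from their slot ends: 12.4 px left and 12.7 px right, against about 13.1 expected. That leaves them within 2 mm, and spring-back will take up most of that. Now a gentle lift along the normal.

Emit:
{"fn": "play_rows", "kwargs": {
  "series": [
    [[0, 0, 0], [-0.5, 0, 2], 1],
    [[0, 0, 0], [-0.5, 0, 2], 1],
    [[0, 0, 0], [-0.5, 0.1, 2], 1],
    [[0, 0, 0], [0, 0, 0], 1]
  ],
  "newtons": 35
}}

```text
time_s: 7.7
ee_pos: [0.4648, -0.2333, 0.099]
orientation: [2.181, 1.965, 0.26]
force: [-0.0, -0.2, -4.8]
grip_width: 0.0238
```

Emit:
{"fn": "play_rows", "kwargs": {
  "series": [
    [[0, 0, 0], [-0.8, 0.1, 3], 1],
    [[0, 0, 0], [-0.8, 0.1, 3], 1],
    [[0, 0, 0], [-0.8, 0.1, 3], 1],
    [[0, 0, 0], [-1.3, 0.1, 5], 1],
    [[0, 0, 0], [-2.6, 0.2, 10], 1],
    [[0, 0, 0], [-4, 0.4, 15], 1],
    [[0, 0, 0], [-5, 0.5, 20], 1],
    [[0, 0, 0], [-5, 0.5, 20], 1],
    [[0, 0, 0], [0, 0, 0], 1],
    [[0, 0, 0], [0, 0, 0], 1]
  ]
}}

```text
time_s: 8.95
ee_pos: [0.4441, -0.2311, 0.1776]
orientation: [2.181, 1.965, 0.26]
force: [-0.3, 0.2, -4.2]
grip_width: 0.0236
```

Run:
```python
from bench import r
from h import *
s=r.state();C=Ro.from_rotvec(s["orientation"]);print(s["ee_pos"],s["force"],s["grip_width"],s["joint_pos"].round(2))
d={n:r.get_image(n) for n in("scene","top")}
cv2.imwrite("pics/f1.png",d["scene"]["frame"]);cv2.imwrite("pics/f2.png",d["top"]["frame"])
# target: tool down, tool y along board x (board yaw -0.0069)
for yb in(-.007,):
    x=np.array([np.cos(yb),np.sin(yb),0]);z=np.array([0,0,-1.]);T=Ro.from_matrix(np.c_[np.cross(x,z),x,z])
    print(np.degrees((T*C.inv()).as_rotvec()))
g=np.array([.4816,.2613,0]);print((g-s["ee_pos"])*1e3)
```

```text
[ 0.44414704 -0.23111463  0.17763043] [-0.31732837  0.17324877 -4.21181307] 0.023550628659487295 [-0.58  0.12  1.96  0.16  0.83 -0.58]
[ 0.79066927 15.03344128  5.53700739]
[  37.45296363  492.41463002 -177.63042957]
```

View pics/f1.png

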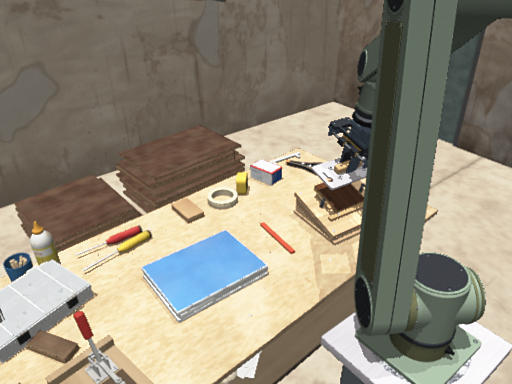

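View pics/f2.png

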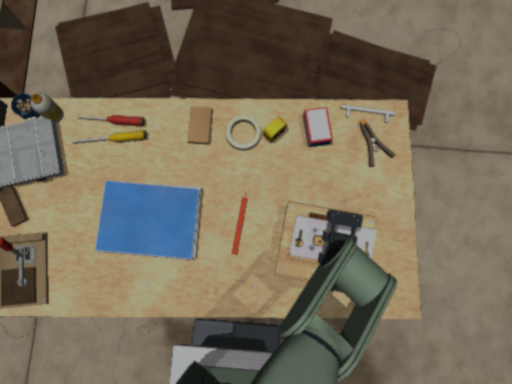

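Emit:
{"fn": "play_rows", "kwargs": {
  "series": [
    [[0.06, 1.07, 0.4], [2.7, 20, 1], 1],
    [[0.06, 1.07, 0.4], [2.7, 36, 1], 1],
    [[0.06, 1.07, 0.4], [2.7, 38, 0], 1],
    [[0.06, 1.07, 0.4], [2.7, 38, 0], 1],
    [[0.06, 1.07, 0.4], [2.7, 38, 0], 1],
    [[0.06, 1.07, 0.4], [2.7, 38, 0], 1],
    [[0.06, 1.07, 0.4], [2.7, 38, 0], 1]
  ]
}}

```text
time_s: 9.93
ee_pos: [0.4633, 0.0161, 0.1794]
orientation: [2.209, 2.091, 0.135]
force: [-0.1, 0.9, -4.4]
grip_width: 0.0242
```

Emit:
{"fn": "play_rows", "kwargs": {
  "series": [
    [[0.06, 1.07, 0.4], [2.7, 38, 0], 1],
    [[0.06, 1.07, 0.4], [2.7, 38, 0], 1],
    [[0.06, 1.07, 0.4], [2.7, 38, 0], 1],
    [[0.06, 1.07, 0.4], [2.7, 38, 0], 1],
    [[0.06, 1.07, 0.4], [2.7, 38, 0], 1],
    [[0.06, 1.07, 0.4], [2.7, 36, 0], 1],
    [[0.06, 1.07, 0.4], [2.7, 20, 0], 1],
    [[0, 0, 0], [0, 0, 0], 1],
    [[0, 0, 0], [0, 0, 0], 1],
    [[0, 0, 0], [0, 0, 0], 1]
  ]
}}

```text
time_s: 11.18
ee_pos: [0.4821, 0.2598, 0.1799]
orientation: [2.229, 2.213, 0.002]
force: [0.2, 0.5, -3.4]
grip_width: 0.0234
```

```bash
cat > chk.py <<'E'
import sys
from bench import r
from h import *
s=r.state();C=Ro.from_rotvec(s["orientation"]);print(s["time_s"],s["ee_pos"],s["force"],s["grip_width"],s["joint_pos"].round(2))
d={n:r.get_image(n) for n in("scene","top")};pickle.dump(d,open(f"i{sys.argv[1]}.pkl","wb"))
cv2.imwrite(f"pics/{sys.argv[1]}.png",cv2.resize(cv2.hconcat([d["scene"]["frame"][200:350,120:290],d["top"]["frame"][160:310,80:250]]),None,fx=2.35,fy=2.35,interpolation=cv2.INTER_CUBIC))
yb=-.007
x=np.array([np.cos(yb),np.sin(yb),0]);z=np.array([0,0,-1.]);T=Ro.from_matrix(np.c_[np.cross(x,z),x,z])
print(np.degrees((T*C.inv()).as_rotvec()))
g=np.array([.4816,.2613,0]);print((g-s["ee_pos"])*1e3)
E
python3 chk.py g1
```

```text
11.175 [0.48209682 0.25976438 0.17990579] [ 0.19915437  0.53118932 -3.4321765 ] 0.023385903373747345 [ 0.47  0.3   1.68 -0.    1.16  0.48]
[-0.01658726  0.07486108 -0.00838071]
[  -0.49681582    1.53561827 -179.90579318]
```

View pics/g1.png

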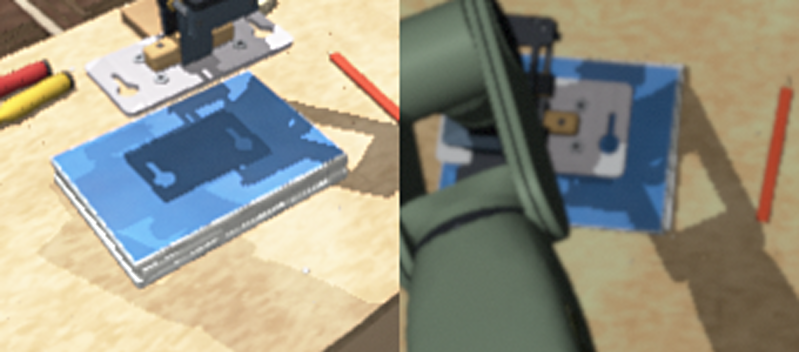

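The template hangs level over the pile, with its shadow on the board. Lowering it now.

Emit:
{"fn": "play_rows", "kwargs": {
  "series": [
    [[0, 0, 0], [0, 0.5, -10], 1],
    [[0, 0, 0], [0, 0.5, -20], 1],
    [[0, 0, 0], [0, 0, -20], 1],
    [[0, 0, 0], [0, 0, -20], 1],
    [[0, 0, 0], [0, 0, -20], 1],
    [[0, 0, 0], [0, 0, -15], 1],
    [[0, 0, 0], [0, 0, -10], 1],
    [[0, 0, 0], [0, 0, -4], 1],
    [[0, 0, 0], [0, 0, 0], 1],
    [[0, 0, 0], [0, 0, 0], 1]
  ]
}}

```text
time_s: 12.52
ee_pos: [0.4828, 0.2619, 0.0617]
orientation: [2.227, 2.214, 0.005]
force: [0.3, 0.3, -4.3]
grip_width: 0.0239
```

Emit:
{"fn": "play_rows", "kwargs": {
  "series": [
    [[0, 0, 0], [0, 0, -3], 1],
    [[0, 0, 0], [0, 0, -3], 1],
    [[0, 0, 0], [0, 0, 0], 1],
    [[0, 0, 0], [0, 0, 0], 1]
  ]
}}

```text
time_s: 13.02
ee_pos: [0.4823, 0.2617, 0.0551]
orientation: [2.227, 2.214, 0.003]
force: [0.6, -0.4, -4.3]
grip_width: 0.0238
```

```bash
python3 chk.py g2
```

```text
13.025 [0.48234043 0.26165625 0.05506642] [ 0.58400583 -0.37989685 -4.31849282] 0.023817657922854254 [ 0.48  0.43  1.84 -0.    0.87  0.48]
[-0.03880585  0.09345843 -0.06363444]
[ -0.74042649  -0.35624662 -55.06642328]
```

View pics/g2.png

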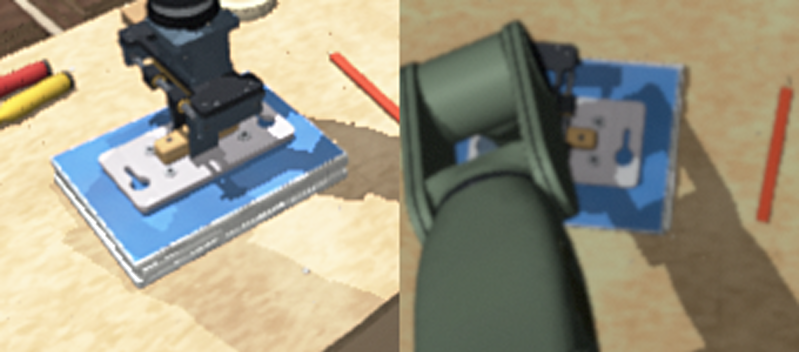

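The template is still 3–5 mm above the board and looks central. I'll creep down to contact.

Emit:
{"fn": "play_rows", "kwargs": {
  "series": [
    [[0, 0, 0], [0, 0, -1.5], 1],
    [[0, 0, 0], [0, 0, -1.5], 1],
    [[0, 0, 0], [0, 0, 0], 1]
  ]
}}

```text
time_s: 13.5
ee_pos: [0.4822, 0.2616, 0.0519]
orientation: [2.228, 2.215, 0.002]
force: [0.6, -0.0, -5.2]
grip_width: 0.0236
```

Emit:
{"fn": "play_rows", "kwargs": {
  "series": [
    [[0, 0, 0], [0, 0, -1.5], 1],
    [[0, 0, 0], [0, 0, -1], 1],
    [[0, 0, 0], [0, 0, 0], 1],
    [[0, 0, 0], [0, 0, 0], 1]
  ]
}}

```text
time_s: 14.0
ee_pos: [0.4824, 0.2617, 0.0496]
orientation: [2.228, 2.214, 0.003]
force: [0.2, 0.0, -4.1]
grip_width: 0.0237
```

Emit:
{"fn": "play_rows", "kwargs": {
  "series": [
    [[0, 0, 0], [0, 0, -1], 1],
    [[0, 0, 0], [0, 0, 0], 1],
    [[0, 0, 0], [0, 0, 0], 1]
  ]
}}

```text
time_s: 14.38
ee_pos: [0.4823, 0.2616, 0.0486]
orientation: [2.228, 2.214, 0.003]
force: [0.3, -0.2, -4.4]
grip_width: 0.0237
```

Emit:
{"fn": "play_rows", "kwargs": {
  "series": [
    [[0, 0, 0], [0, 0, -1], 1],
    [[0, 0, 0], [0, 0, 0], 1],
    [[0, 0, 0], [0, 0, 0], 1]
  ]
}}

```text
time_s: 14.75
ee_pos: [0.4823, 0.2617, 0.0476]
orientation: [2.228, 2.214, 0.003]
force: [0.7, -0.4, -3.3]
grip_width: 0.0237
```

Emit:
{"fn": "play_rows", "kwargs": {
  "series": [
    [[0, 0, 0], [0, 0, -1], 1],
    [[0, 0, 0], [0, 0, 0], 1],
    [[0, 0, 0], [0, 0, 0], 1]
  ]
}}

```text
time_s: 15.12
ee_pos: [0.4823, 0.2616, 0.0466]
orientation: [2.228, 2.214, 0.003]
force: [0.7, -0.3, -4.9]
grip_width: 0.0246
```

Emit:
{"fn": "play_rows", "kwargs": {
  "series": [
    [[0, 0, 0], [0, 0, -0.6], 1],
    [[0, 0, 0], [0, 0, 0], 1],
    [[0, 0, 0], [0, 0, 0], 1]
  ]
}}

```text
time_s: 15.5
ee_pos: [0.4824, 0.2617, 0.046]
orientation: [2.228, 2.214, 0.003]
force: [0.2, -1.1, -3.7]
grip_width: 0.0238
```

Emit:
{"fn": "play_rows", "kwargs": {
  "series": [
    [[0, 0, 0], [0, 0, -0.8], 1],
    [[0, 0, 0], [0, 0, 0], 1],
    [[0, 0, 0], [0, 0, 0], 1]
  ]
}}

```text
time_s: 15.88
ee_pos: [0.4825, 0.2616, 0.0457]
orientation: [2.228, 2.214, 0.003]
force: [-0.9, -1.7, 3.0]
grip_width: 0.0235
```

```bash
python3 chk.py g3
python3 - <<'E'
import pickle,cv2
d=pickle.load(open("ig3.pkl","rb"))
cv2.imwrite("pics/g3z.png",cv2.resize(d["scene"]["frame"][250:330,130:270],None,fx=5.7,fy=5.7,interpolation=cv2.INTER_CUBIC))
E
```

```text
15.875 [0.48248179 0.26164471 0.04567348] [-0.86626095 -1.73088557  2.97383896] 0.023521961513310978 [ 0.48  0.44  1.85 -0.    0.85  0.48]
[-0.05167728  0.11646196 -0.05532549]
[ -0.88179034  -0.34471321 -45.67348324]
```

View pics/g3z.png

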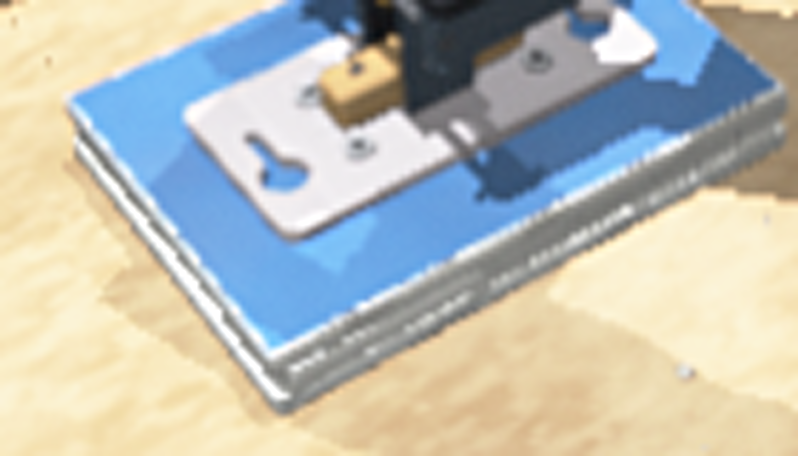

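Contact: the force jumped from -4 to +3 N and the plate lies on the board with no visible gap. Releasing.

Emit:
{"fn": "play_rows", "kwargs": {
  "series": [
    [[0, 0, 0], [0, 0, 0.3], 0.6],
    [[0, 0, 0], [0, 0, 0], 0.5],
    [[0, 0, 0], [0, 0, 0], 0.5],
    [[0, 0, 0], [0, 0, 0], 0.4],
    [[0, 0, 0], [0, 0, 0], 0.4],
    [[0, 0, 0], [0, 0, 0], 0.4]
  ]
}}

```text
time_s: 16.73
ee_pos: [0.4824, 0.2617, 0.0455]
orientation: [2.228, 2.214, 0.003]
force: [-0.1, 0.9, 0.5]
grip_width: 0.0548
```

```bash
python3 chk.py g4
```

```text
16.725 [0.48235099 0.26166399 0.0454606 ] [-0.08257682  0.93819978  0.496723  ] 0.05483628370253414 [ 0.48  0.44  1.85 -0.    0.85  0.48]
[-0.04204647  0.09617071 -0.06069708]
[ -0.7509864   -0.36398813 -45.46060239]
```

View pics/g4.png

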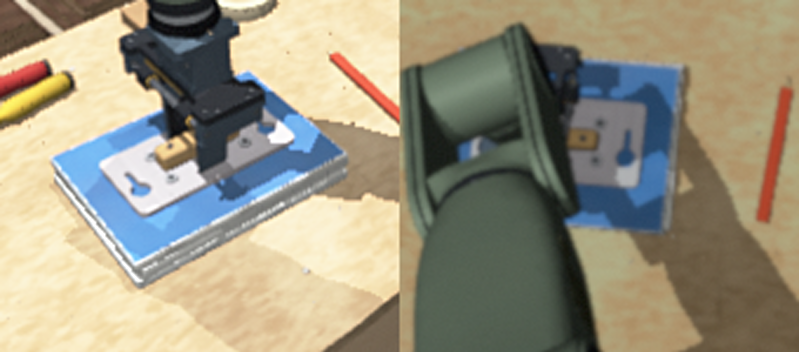

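The fingers are clear of the bar at 55 mm open and the force is near zero. I'll lift straight up, then move aside over the bench so I can see.

Emit:
{"fn": "play_rows", "kwargs": {
  "series": [
    [[0, 0, 0], [0, 0, 3], 0.4],
    [[0, 0, 0], [0, 0, 10], 0.4],
    [[0, 0, 0], [0, 0, 20], 0.4],
    [[0, 0, 0], [0, 0, 30], 0.4],
    [[0, 0, 0], [0, 0, 40], 0.4],
    [[0, 0, 0], [0, 0, 40], 0.4],
    [[0, 0, 0], [0, -40, 20], 0.4],
    [[0, 0, 0], [0, -55, 0], 0.4],
    [[0, 0, 0], [0, -55, 0], 0.4],
    [[0, 0, 0], [0, -55, 0], 0.4]
  ]
}}

```text
time_s: 18.08
ee_pos: [0.4823, 0.0551, 0.2095]
orientation: [2.226, 2.214, 0.005]
force: [0.6, -0.2, 0.6]
grip_width: 0.0549
```

Emit:
{"fn": "play_rows", "kwargs": {
  "series": [
    [[0, 0, 0], [0, -55, 0], 0.4],
    [[0, 0, 0], [0, -55, 0], 0.4],
    [[0, 0, 0], [0, -55, 0], 0.4],
    [[0, 0, 0], [0, 0, 0], 0.4],
    [[0, 0, 0], [0, 0, 0], 0.4],
    [[0, 0, 0], [0, 0, 0], 0.4]
  ]
}}

```text
time_s: 18.82
ee_pos: [0.4824, -0.1071, 0.2087]
orientation: [2.226, 2.216, 0.003]
force: [0.1, -0.1, -0.1]
grip_width: 0.0547
```

```bash
python3 chk.py g5
python3 - <<'E'
import pickle,cv2
d=pickle.load(open("ig5.pkl","rb"))
cv2.imwrite("pics/g5a.png",cv2.resize(d["top"]["frame"][165:275,80:215],None,fx=5,fy=5,interpolation=cv2.INTER_CUBIC))
cv2.imwrite("pics/g5b.png",d["scene"]["frame"])
E
```

```text
18.825 [ 0.4823672  -0.10707094  0.20870424] [ 0.12177483 -0.1084587  -0.09790766] 0.05466597774486193 [-0.24  0.2   1.75  0.    1.19 -0.24]
[-0.0592161   0.10780084 -0.16428626]
[  -0.76719515  368.37094223 -208.70423728]
```

View pics/g5a.png

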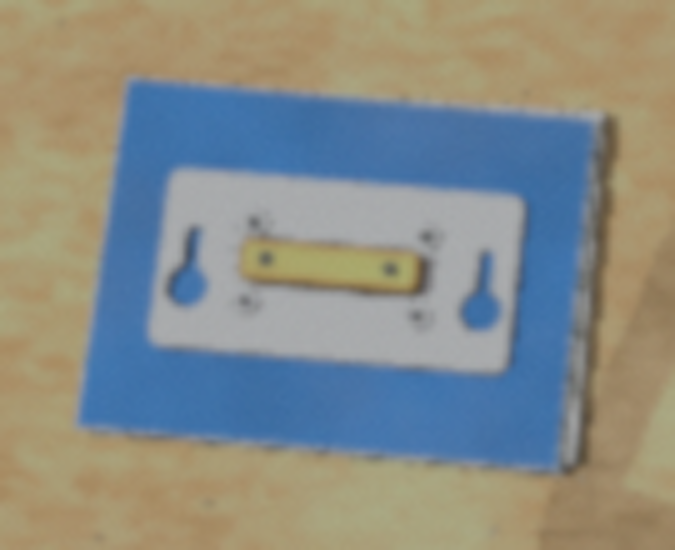

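View pics/g5b.png

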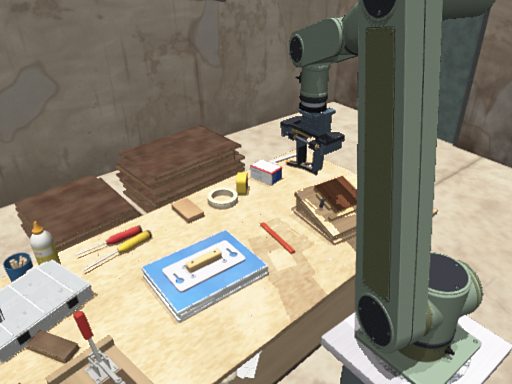

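The template lies flat and centred, with its centre at about (337,271) and the board's centre at about (340,274). That is under 2 mm off, with the edges parallel. The pencil, tape, tape measure and block look unmoved, and the gripper is clear.

```bash
python3 -c "
from bench import r
print(r.hand_in())"
```

```text
the job is handed in; nothing more can be done
None
```

The template is on the pile and the job is handed in at about 19 s of the 61 s allowed; `hand_in()` gave no verdict.

I gripped the beech bar and slid the template about 31 mm up the slope. I then lifted it square to the bed, carried it over level, lowered it until the force reading showed contact, and released it.

**Final checks, from the last pictures:**
- **Placing:** the template lies flat, grip uppermost, less than 2 mm from the board's middle by pixel centres. Its edges look parallel to the board's edges.
- **Release:** the fingers are well clear of everything and the force reads about zero.
- **Other things on the bench:** pencil, tape roll, tape measure and sanding block look unmoved by eye; I did not measure them.

**Measurements that disagreed:**
- **Slide:** my pose fits differed by up to 3–4 mm at the left keyhole. The arm's travel and the slot-end pixels put both studs within about 2 mm of the wide ends. The right wide end was hidden by the arm, so I judged it from its slot end only. The lift-off met no resistance.
- **Height:** contact came about 3–4 mm lower than I predicted, so I crept down until I felt it.

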